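# Mill burr under the loupe

## Task

The coffee mill's conical burr is out for a wear check. Stand it stem down, fully home, in the socket of the inspection stand and let go of it; then take the loupe by its handle and hold it level over the burr, lens centred on it, at the focal height marked by the brass collar on the stand's rod. Finish while still holding the loupe there, in the air and still; don't touch the burr or the stand with it, leave the collar where it is set, and leave the jar, the price card and the ring burr alone.

Things in the scene. Friction and masses are not known exactly. Their poses are not given: they have to be found in the camera images.
- burr: inner burr of the coffee mill, bright steel, loose, 0.12 kg, at first standing on its stem in the dish. Sizes up from its origin (mm): stem 22 dia. from 0 to 22, foot bevelled 3; skirt 40 dia. from 22 to 30; toothed cone 35 to 17 dia. from 30 to 50; plain hub 14 dia. from 50 to 65, to grip. Origin: centre of the stem's foot; z up along its axis
- burr_ring: outer burr of the mill, a steel ring 50 outside, 41 inside, 14 tall, lying in the dish beside the burr; a bystander. Origin: centre of its underside
- dish: flat open parts dish, steel, fixed, 110 x 150 x 16 mm (x, y, z), floor and walls 2.5 thick. Origin: centre of its underside
- stand: inspection stand, fixed: wooden slab 90 x 160 mm (x, y), its top 18 above the table; on it a steel socket boss 45 dia., top 44 above the table, centred 40 from the slab's centre towards its -y; and a steel rod 8 dia., top 177 above the table, 50 from the centre towards its +y, carrying the collar. Origin: centre of the underside; z up
- socket (a point): centre of the mouth of the socket's bore, 44 above the table: upright bore 24.5 dia., 26 deep. The burr's stem goes in until the skirt rests on the boss, so the burr's origin is then 22 below this point. Axes as the stand's
- collar_mark (a point): middle of the brass collar (22 dia., 12 tall) on the stand's rod, 90 mm from the bore's axis; its height is the focal height for the lens's middle plane. It is clamped by friction (8 N) at a height that differs from start to start, 120 to 155 above the table
- loupe: hand loupe, loose, 0.10 kg, lying flat: round lens in a steel rim 75 dia., 12 thick, and a wooden handle 95 long, 16 wide, 14 tall that runs along the loupe's own -x, from 57 to 152 from the lens centre (a steel neck 9 dia. before it). Origin: centre of the underside of the rim; z up, across the lens
- lens (a point): centre of the loupe's lens, 6 above the loupe's origin (middle plane of the lens)
- handle (a point): grip point of the loupe, middle of the handle's height (7 above its underside), 85 from the lens centre along the loupe's -x; the handle is 16 wide across (loupe's y)
- card_f0: paper price card in a wooden foot, 28 x 58 x 82 mm; a bystander. Origin: centre of its underside
- jar: glass jar with a green lid, 62 dia., 86 tall; a bystander. Origin: centre of its underside
Things that resemble listed ones, but are neither listed nor needed, are in the scene too. What is shaped like the burr but purple, red or turquoise is not meant.

How it is judged:
On the way, in this order (a step that is already met when the one before it is completed fails the run):
1. the burr stands in the socket, stem fully home, let go, the loupe not yet lifted (horizontal distance between burr and socket below 0.004 m and z of burr in the frame of socket below -0.0195 m and angle between burr's own z axis and vertical below 0.06 rad and contact force between burr and the fingers below 0.1 N and height (world z) of lens below 0.03 m), for 0.2 s.
2. the loupe is lifted clear of the table in the fingers (height (world z) of lens above 0.06 m and contact force between loupe and the fingers above 1 N), for 0.1 s.
At the end, for the whole second after the job is handed in: Burr in the socket: within 4 mm of its axis, skirt within 2.5 mm of the boss, upright within 0.06 rad. Loupe in the fingers, still, touching neither stand nor burr: lens within 10 mm of the burr's axis and 6 mm of the height of the collar's middle, level within 0.1 rad, right side up (horizontal distance between burr and socket below 0.004 m and z of burr in the frame of socket below -0.0195 m and angle between burr's own z axis and vertical below 0.06 rad and contact force between loupe and the fingers above 1 N and contact force between loupe and stand below 0.1 N and contact force between loupe and burr below 0.1 N and horizontal distance between lens and burr below 0.01 m and z of lens in the frame of collar_mark between -0.006 and 0.006 m and angle between loupe's own z axis and vertical below 0.1 rad and linear speed of loupe below 0.02 m/s and angular speed of loupe below 0.2 rad/s); the arm keeps its last pose, push and grip.
It fails at once if the loupe touches the burr or the stand (contact force between loupe and burr above 0.5 N or contact force between loupe and stand above 0.5 N).
It fails at once if the collar is shifted from its mark (distance of collar_mark from where it was at the start of the episode above 0.003 m).
It fails at once if the jar, the price card or the ring burr is moved (distance of any of jar, card_f0, burr_ring from where it was at the start of the episode above 0.02 m).
It also fails if it takes over 66 s, if anything falls off the work surface, if the arm or the gripper's body presses on something with over 40 N, if the wrist force passes 120 N, or if a joint passes its speed limit or range.

## Robot

A 7-joint arm with a two-finger parallel gripper is mounted at the origin on a cart in front of the work surface, level with it; the furniture and walls round the work are solid. World frame = base frame: x ahead of the robot, y to its left, z up, the work surface at z = 0. Lengths are in m, angles in rad, forces in N, time in s.
With the tool pointing down it reaches from about 0.4 to 0.85 m from the base axis. Payload 6.9 kg.
Tool frame: the origin (TCP) lies midway between the tips of the shut fingers; the grasp point (between the pads) lies behind it (ctrl.pinch_z is the z of the grasp point in the tool frame, in m); z points along the fingers, y is the line along which they close (so a half turn about z gives the same grasp; the last joint's range is limited). The gripper opens to 85 mm and grips with 20 to 120 N. Pads are 22 mm wide; open, the fingers measure 114 mm over their backs; the gripper's body (76 mm by 85 mm) begins 54 mm behind the grasp point. The pads swing forward as they close: fully open they stand 13 mm farther back than shut.
Start: joints at [-0.998, 0.507, -0.238, 1.5, 0.126, 1.149, -0.155], TCP at [0.282, 0.558, 0.231] pointing down, gripper open.
Joint ranges: [-3.08, 3.08], [-0.24, 2.05], [-1.43, 1.35], [0, 2.5], [-1.52, 4.66], [0.17, 1.96], [-2.89, 2.89]. Speed limits (rad/s): [2.39, 2.39, 3.14, 3.14, 3.14, 3.14, 3.14].

## Interface

Orientations are given as a unit quaternion [w, x, y, z].
In Python, from station import ctrl, get_state, vision, ticket, models gives the robot as it stands. Calls block until the motion is done:
- ctrl.movep(position, orientation): joint-space move of the TCP to a pose.
- ctrl.movel(position, frame=None, max_speed=0.15): straight line of the TCP; frame=None keeps the orientation; max_speed is the mean speed in m/s.
- ctrl.set_joints(angles): joint-space move.
- ctrl.ungrasp() and ctrl.close_gripper(force=None): open the fingers fully, or close them until they stop; force is the grip in N (None keeps the last).
- ctrl.pause(seconds).
- ctrl.ik(position, orientation): joint angles nearest the present ones, or None.
- get_state(): the state.
- vision.grab_frame(name): name is "scene" or "top"; returns (picture, depth): 400x640x3 uint8, blue, green, red; 400x640 float32, m along the optical axis (not along the pixel's ray), 0 where there is no reading.
- vision.camera_info(name): a dict with "mtx" (3x3 intrinsics, pixels), "R" (3x3) and "t" (3): a world point X has camera coordinates R X + t. Camera axes: x right, y down, z forward; pixel columns grow to the right and rows downward; lengths in m; the calibration is good to about 2 mm. A picture is of the moment at which its call begins. camera_info takes no time and is no camera call.
A pose or a line that the arm cannot do raises ctrl.Unreachable and nothing moves.
- ticket.close_job(): hands the job in; it is judged then, once.
Trained networks look in the newest picture that a camera, given by its name, has taken for a name from the list of things; names that differ only in an ending like _2 or _b are one class to them, and where a whole thing is asked for, a point or a joint stands for the part that bears it (a point fixed in the world has none). Each returns a list of dicts, best first, with "p" (0 to 1); they miss things now and then, are a little off and sometimes report something else, mostly with a low value. They report only what shows in the picture. A call takes as long as a camera call. They do not tell look-alikes from the thing itself.
- models.recognise(camera, target): "point" ([column, row] in pixels, amid what is visible of it).
- models.masks_of(camera, target): "mask" (400x640 bool, what is visible of it) and "point" ([column, row] in pixels, amid what is visible of it).
The state is a dict: "time": time; "qpos": joint angles; "qd": joint speeds; "tau": joint torques, N m; "tcp_pos": TCP position; "eef_rot": TCP orientation; "contact_force": force on the tool from outside, world axes, zero at the start; "wrist_torque": the same for the moment, N m; "width": finger opening in m; "gripper_force": force on a finger pad.
Only numpy, scipy, OpenCV 4.12 (cv2) and the standard library are available. Lean on these libraries where they do the work, as an engineer would, in place of code of your own. Each camera call takes 0.05 s, during which the arm holds its last target. There are 200 camera calls.

## Working session

There is one attempt and no reset: what is moved stays moved. The work goes in short steps, each a Python script; the robot and the scene stay as the last script left them, time stands still between calls to the robot, and variables do not carry over. Pictures are saved under pics/ and viewed, at most 10 in all, crops included, and the job is handed in when it is done.

```bash
mkdir -p pics; ls
cat > h.py <<'E'
import numpy as np, cv2
from station import ctrl, get_state, vision, ticket, models
def cloud(cam):
    img,d=vision.grab_frame(cam); ci=vision.camera_info(cam)
    K=np.array(ci["mtx"]);R=np.array(ci["R"]);t=np.array(ci["t"])
    v,u=np.mgrid[0:400,0:640]
    P=np.stack([(u-K[0,2])/K[0,0]*d,(v-K[1,2])/K[1,1]*d,d],-1)
    W=(P-t)@R
    W[d<=0]=np.nan
    return img,d,W
E
python3 - <<'E'
from h import *
print(ctrl.pinch_z, get_state()['eef_rot'])
for c in ("scene","top"):
    img,d,W=cloud(c); cv2.imwrite(f"pics/{c}0.png",img); np.savez(f"{c}0.npz",img=img,W=W)
    ci=vision.camera_info(c); R=np.array(ci["R"]); print(c,(-R.T@np.array(ci["t"])).round(3),R[2].round(2))
    for n in ("burr","burr_ring","stand","collar_mark","loupe","handle","card_f0","jar"):
        for r in models.masks_of(c,n)[:5]:
            m=r["mask"]; w=W[m]; w=w[~np.isnan(w[:,0])]
            print(n,round(r["p"],2),np.round(r["point"]),m.sum(),np.median(w,0).round(3) if len(w) else None, w[:,2].max().round(3) if len(w) else None)
E
```

```text
pics
-0.0187 [-1.81267482e-04  2.31743667e-01  9.72776481e-01 -8.70906515e-04]
scene [-0.303  0.61   0.602] [ 0.71 -0.56 -0.42]
burr 0.66 [264. 256.] 200 [0.459 0.192 0.035] 0.066
burr 0.62 [228. 270.] 257 [0.467 0.297 0.033] 0.066
burr 0.56 [318. 243.] 150 [0.438 0.027 0.037] 0.065
burr 0.48 [268. 202.] 9 [0.56  0.106 0.144] 0.146
burr 0.46 [223. 247.] 221 [0.571 0.258 0.036] 0.068
stand 0.68 [283. 234.] 1079 [0.55  0.064 0.017] 0.159
collar_mark 0.72 [350. 212.] 370 [ 0.565 -0.224  0.008] 0.015
collar_mark 0.45 [268. 201.] 23 [0.562 0.109 0.143] 0.147
handle 0.9 [348. 213.] 394 [ 0.57  -0.225  0.008] 0.015
card_f0 0.84 [402. 199.] 339 [ 0.474 -0.374  0.038] 0.082
jar 0.93 [380. 184.] 319 [ 0.589 -0.395  0.049] 0.088
top [ 0.361 -0.024  1.223] [ 0.14  0.   -0.99]
burr 0.64 [233. 180.] 82 [0.576 0.248 0.047] 0.07
burr 0.53 [223. 214.] 111 [0.472 0.287 0.04 ] 0.069
burr 0.47 [255. 212.] 129 [0.466 0.184 0.038] 0.069
burr 0.34 [219. 182.] 26 [0.581 0.319 0.014] 0.021
stand 0.73 [297. 186.] 1323 [0.562 0.051 0.018] 0.18
collar_mark 0.47 [275. 178.] 29 [0.566 0.102 0.146] 0.151
loupe 0.79 [377. 175.] 543 [ 0.587 -0.22   0.01 ] 0.018
handle 0.85 [377. 175.] 583 [ 0.586 -0.221  0.01 ] 0.018
card_f0 0.53 [427. 207.] 194 [ 0.475 -0.371  0.016] 0.082
jar 0.66 [441. 172.] 398 [ 0.602 -0.405  0.083] 0.092
```

Run:
```python
import cv2, numpy as np
a=cv2.imread("pics/scene0.png")[160:310,180:450]; b=cv2.imread("pics/top0.png")[140:260,190:480]
f=lambda i:cv2.resize(i,(780,int(i.shape[0]*780/i.shape[1])),interpolation=cv2.INTER_CUBIC)
cv2.imwrite("pics/a.png",f(a)); cv2.imwrite("pics/b.png",f(b))
```

```text
(no output)
```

View pics/a.png

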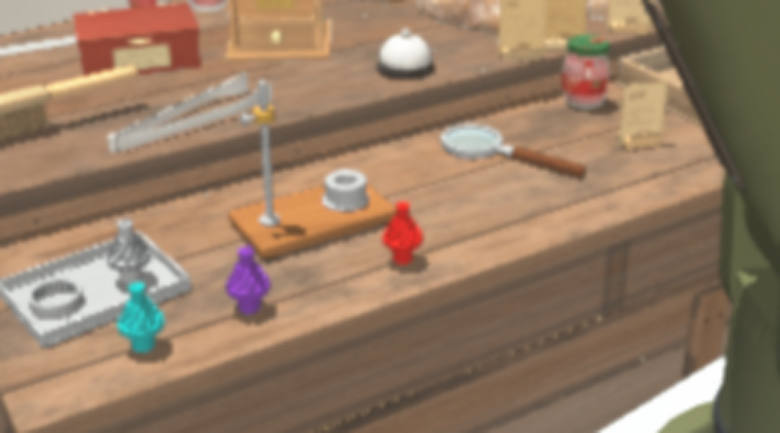

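View pics/b.png

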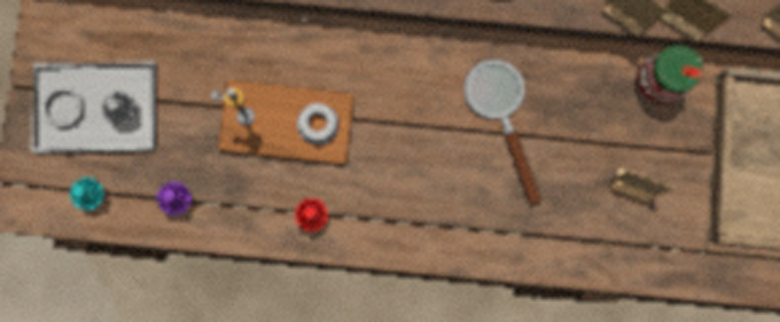

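Candidates (scene pixels) are the steel burr in the dish (223,247), turquoise (228,270), purple (264,256) and red (318,243). The one described is bright steel in the dish, so I choose (223,247), top (233,180). The crop confirms it. The loupe lies with its lens at about scene (343,209), handle towards the robot. The collar is at scene (271,200).

```bash
cat > meas.py <<'E'
from h import *
from scipy.optimize import least_squares
def prof_dist(r,z,poly):
    # distance of (r,z) points to a profile polyline
    p=np.stack([r,z],-1)[:,None]; a=poly[:-1][None]; b=poly[1:][None]
    t=np.clip(((p-a)*(b-a)).sum(-1)/((b-a)**2).sum(-1),0,1)
    return np.linalg.norm(p-a-t[...,None]*(b-a),axis=-1).min(1)
BURR=np.array([[11,0],[11,22],[20,22],[20,30],[17.5,30],[8.5,50],[7,50],[7,65],[0,65]])/1e3
BOSS=np.array([[22.5,18],[22.5,44],[12.25,44],[12.25,22]])/1e3
def fit_rev(W,c0,rad,poly,z0,zmin,zmax=0.09,fitz=True):
    m=(np.hypot(W[...,0]-c0[0],W[...,1]-c0[1])<rad)&(W[...,2]>zmin)&(W[...,2]<zmax)
    P=W[m]
    f=lambda q:prof_dist(np.hypot(P[:,0]-q[0],P[:,1]-q[1]),P[:,2]-z0-q[2],poly)
    s=least_squares(f,[*c0,0],loss='soft_l1',f_scale=0.001,x_scale=[.01,.01,.01])
    return s.x,len(P),np.median(s.fun if False else np.abs(f(s.x)))
E
python3 - <<'E'
from meas import *
for c in ("scene","top"):
    D=np.load(c+"0.npz"); W=D["W"]; img=D["img"]
    print(c)
    for c0 in ([.575,.25],): print("burr",fit_rev(W,c0,.035,BURR,.0025,.02))
    for c0 in ([.56,.015],): 
        print("boss",fit_rev(W,c0,.035,BOSS,0,.024,.055))
    hsv=cv2.cvtColor(img,cv2.COLOR_BGR2HSV)
    # collar: around rod
    m=(np.hypot(W[...,0]-.565,W[...,1]-.105)<.03)&(W[...,2]>.05)
    y=m&(hsv[...,1]>90)
    print("rod",m.sum(),np.nanmedian(W[m],0).round(4),W[m][:,2].max()); P=W[y]
    for i in np.argwhere(y): print(i,W[tuple(i)].round(4),hsv[tuple(i)],end=';')
    print()
    # slab
    m=(abs(W[...,0]-.56)<.1)&(abs(W[...,1]-.05)<.13)&(abs(W[...,2]-.0185)<.006)&(hsv[...,1]>60)
    P=W[m][:,:2].astype(np.float32); print("slab",m.sum(),cv2.minAreaRect(P))
    # loupe
    m=(abs(W[...,0]-.58)<.16)&(abs(W[...,1]+.21)<.1)&(W[...,2]>.006)&(W[...,2]<.025)
    P=W[m]; print("loupe",m.sum(),np.percentile(P,[1,50,99],axis=0).round(4).tolist(),cv2.minAreaRect(P[:,:2].astype(np.float32)))
    m=(abs(W[...,0]-.58)<.16)&(abs(W[...,1]+.21)<.2)
    print('table z',np.nanpercentile(W[m][:,2],[5,50]))
E
```

```text
scene
burr (array([5.79266375e-01, 2.54324312e-01, 3.64317859e-05]), 179, np.float64(0.0009265071479068378))
boss (array([ 0.55704045,  0.01146518, -0.00089465]), 152, np.float64(0.000985455849411617))
rod 145 [0.5658 0.1032 0.1369] 0.1766825942137168
[197 268] [0.5782 0.1044 0.1457] [ 18 124 218];[197 269] [0.5754 0.1027 0.1462] [ 18 126 219];[197 272] [0.5644 0.0992 0.1491] [ 19 101 171];[197 273] [0.5679 0.0939 0.1464] [ 18 135 200];[197 274] [0.5641 0.0927 0.1474] [ 18 123 187];[198 268] [0.5729 0.1076 0.1453] [ 19 146 224];[198 269] [0.5703 0.1059 0.1457] [ 20 144 228];[198 270] [0.5659 0.1051 0.1471] [ 19 119 203];[198 271] [0.5624 0.1039 0.148 ] [ 19 111 183];[198 272] [0.5625 0.1005 0.147 ] [ 19 129 178];[198 273] [0.563  0.0969 0.1458] [ 19 146 178];[198 274] [0.5608 0.0949 0.1461] [ 18 129 164];[199 268] [0.5689 0.1101 0.1443] [ 19 131 202];[199 269] [0.5626 0.1105 0.1466] [ 19 153 218];[199 270] [0.5624 0.1073 0.1458] [ 20 151 218];[199 271] [0.5599 0.1055 0.1462] [ 20 151 210];[199 272] [0.5607 0.1018 0.1448] [ 19 153 197];[199 273] [0.5597 0.0991 0.1445] [ 19 153 178];[1
[... 3108 characters left out ...]
0.1471] [ 17 163 166];[179 276] [0.5606 0.1028 0.145 ] [ 18 159 156];[179 277] [0.5606 0.0998 0.1448] [ 17 159 120];[179 278] [0.5606 0.0969 0.1447] [ 19 151  98];[179 279] [0.5604 0.0938 0.1457] [ 16 134  99];[179 280] [0.5708 0.0969 0.089 ] [ 13 128 118];[180 277] [0.5589 0.1006 0.1379] [ 13 152 136];[180 278] [0.5664 0.1023 0.0964] [ 15 134  97];
slab 1035 ((0.559456467628479, 0.07564601302146912), (0.12038399279117584, 0.2218640148639679), 6.141566276550293)
loupe 573 [[0.4613, -0.2871, 0.0062], [0.5929, -0.2208, 0.0106], [0.6851, -0.1261, 0.0221]] ((0.5724515318870544, -0.2087952196598053), (0.2338840514421463, 0.19310075044631958), 0.40320682525634766)
table z [-0.00437084  0.00117514]
```

```bash
cat >> meas.py <<'E'
def shape_sd(p):  # signed distance to loupe outline, own frame (lens origin, handle along -x)
    d1=np.hypot(p[:,0],p[:,1])-.0375
    def box(cx,hx,hy):
        q=np.abs(p-[cx,0])-[hx,hy]; return np.hypot(*np.maximum(q,0).T)+np.minimum(q.max(1),0)
    return np.minimum(np.minimum(d1,box(-.1045,.0475,.008)),box(-.047,.0105,.0045))
def fit_loupe(cam,mask,z,q0):
    ci=vision.camera_info(cam);K=np.array(ci["mtx"]);R=np.array(ci["R"]);t=np.array(ci["t"])
    c=max(cv2.findContours(cv2.resize(mask.astype(np.uint8)*255,None,fx=4,fy=4,interpolation=cv2.INTER_LINEAR).__gt__(127).astype(np.uint8),cv2.RETR_EXTERNAL,cv2.CHAIN_APPROX_NONE)[0],key=len)[:,0]
    uv=(c+.5)/4-.5
    ray=np.c_[(uv-K[:2,2])/[K[0,0],K[1,1]],np.ones(len(uv))]@R; o=-R.T@t
    X=(o+ray*((z-o[2])/ray[:,2:]))[:,:2]
    def f(q):
        c_,s_=np.cos(q[2]),np.sin(q[2]); return shape_sd((X-q[:2])@np.array([[c_,-s_],[s_,c_]]))
    s=least_squares(f,q0,loss='soft_l1',f_scale=.001,x_scale=[.01,.01,.1])
    return s.x,np.median(abs(f(s.x)))
E
python3 - <<'E'
from meas import *
for c in ("top","scene"):
    vision.grab_frame(c)
    for n in ("loupe","handle"):
        for r in models.masks_of(c,n)[:1]:
            print(c,n,r["p"],fit_loupe(c,r["mask"],.009,[.62,-.21,.35]))
for a in (0,np.pi):
  for p in ([.58,.2545,.27],[.58,.2545,.055],[.5573,.0108,.27],[.5573,.0108,.075]):
    q=[0,np.cos(a/2+np.pi/4),np.sin(a/2+np.pi/4),0]; s=ctrl.ik(p,q); print(a,p,None if s is None else np.round(s,2))
E
```

```text
top loupe 0.72 (array([ 0.60002829, -0.20849515,  0.31480922]), np.float64(0.0008962303237343844))
top handle 0.57 (array([ 0.59959348, -0.20958458,  0.30768266]), np.float64(0.001828974793836171))
scene loupe 0.61 (array([ 0.59502734, -0.20528734,  0.29457821]), np.float64(0.00387044189386842))
scene handle 0.63 (array([ 0.59375324, -0.20594673,  0.22315931]), np.float64(0.007914583698150852))
0 [0.58, 0.2545, 0.27] [-0.5   0.49  0.07  1.41 -0.04  1.24 -0.42]
0 [0.58, 0.2545, 0.055] [-0.48  0.69  0.04  1.69 -0.04  0.77 -0.42]
0 [0.5573, 0.0108, 0.27] [-0.25  0.38  0.27  1.62 -0.11  1.16  0.05]
0 [0.5573, 0.0108, 0.075] [-0.17  0.58  0.17  1.88 -0.15  0.69  0.08]
3.141592653589793 [0.58, 0.2545, 0.27] [-0.06  0.55 -0.7   1.41  0.36  1.31  2.37]
3.141592653589793 [0.58, 0.2545, 0.055] [-0.06  0.77 -0.67  1.68  0.59  0.9   2.17]
3.141592653589793 [0.5573, 0.0108, 0.27] [ 0.29  0.4  -0.52  1.61  0.21  1.18  2.86]
3.141592653589793 [0.5573, 0.0108, 0.075] [ 0.33  0.64 -0.63  1.87  0.51  0.8   2.58]
```

```bash
cat >> h.py <<'E'
def q(a): return [0,float(np.cos(a/2+np.pi/4)),float(np.sin(a/2+np.pi/4)),0]
def st():
    s=get_state(); print("t",round(s["time"],2),"tcp",np.round(s["tcp_pos"],4),"w",round(s["width"],4),"gf",np.round(s["gripper_force"],1),"F",np.round(s["contact_force"],2))
E
python3 - <<'E'
from meas import *
ctrl.movep([.580,.2543,.20],q(0)); ctrl.movel([.580,.2543,.057],max_speed=.12); st()
ctrl.close_gripper(40); st()
ctrl.movel([.580,.2543,.27],max_speed=.15); st()
ctrl.movep([.5573,.0108,.27],q(0)); ctrl.movel([.5573,.0108,.125],max_speed=.12); st()
for c in ("scene","top"):
    img,d,W=cloud(c); np.savez(c+"1.npz",img=img,W=W)
    print(c,"burr",fit_rev(W,[.557,.011],.03,BURR[:5],.0735,.06,.1035),"boss",fit_rev(W,[.557,.011],.035,BOSS,0,.024,.05))
    i=img[130:280,180:450] if c=="scene" else img[140:260,190:480]
    cv2.imwrite(f"pics/h_{c}.png",cv2.resize(i,None,fx=2.8,fy=2.8,interpolation=cv2.INTER_CUBIC))
E
```

```text
t 4.12 tcp [0.5805 0.2545 0.0578] w 0.0853 gf 0.0 F [0.08 0.31 0.39]
t 4.79 tcp [0.5801 0.2544 0.0572] w 0.0116 gf 39.0 F [-0.94 -0.13  1.44]
t 6.36 tcp [0.5796 0.2541 0.269 ] w 0.0106 gf 39.0 F [-0.57  0.5  -1.19]
t 8.68 tcp [0.5578 0.0109 0.1256] w 0.0107 gf 39.0 F [-0.   -0.1  -1.76]
scene burr (array([ 0.55689761,  0.01076503, -0.00206445]), 87, np.float64(0.0008407055018089512)) boss (array([ 0.55692569,  0.01132832, -0.00111639]), 154, np.float64(0.000984303460059734))
top burr (array([0.557, 0.011, 0.   ]), 0, np.float64(nan)) boss (array([0.557, 0.011, 0.   ]), 0, np.float64(nan))
  return _methods._mean(a, axis=axis, dtype=dtype,
  ret = ret.dtype.type(ret / rcount)
```

View pics/h_scene.png

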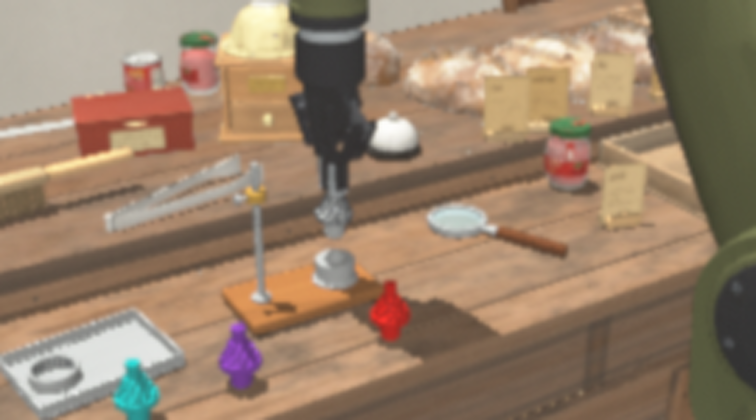

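The picture shows the burr held upright at crop (333,215), directly over the boss at (335,268). The fits agree to about 0.5 mm, so I'll lower it while watching the force.

Run:
```python
from h import *
x,y=.5573,.0112
ctrl.movel([x,y,.101],max_speed=.1); st()
z=.101
while z>.0735:
    z-=.003
    ctrl.movel([x,y,z],max_speed=.05)
    s=get_state(); F=s["contact_force"]; print(round(z,4),np.round(s["tcp_pos"],4),np.round(F,1))
    if F[2]>9 or np.hypot(F[0],F[1])>10: break
st()
```

```text
t 9.18 tcp [0.5571 0.0112 0.1009] w 0.0108 gf 39.0 F [ 1.08 -0.01 -0.47]
0.098 [0.5575 0.0112 0.0983] [-0.3 -0.5 -1.7]
0.095 [0.5572 0.0112 0.0949] [ 0.6  0.2 -0.1]
0.092 [0.5571 0.0112 0.0918] [ 0.3 -0.5 -1.6]
0.089 [0.5572 0.0112 0.0888] [-0.2  0.9 -1.6]
0.086 [0.5572 0.0112 0.0858] [ 0.1 -0.4 -0.8]
0.083 [0.5573 0.0112 0.0828] [-0.2 -0.1 -2.3]
0.08 [0.5574 0.0112 0.0798] [ 0.4 -0.  -1.7]
0.077 [0.5575 0.0112 0.077 ] [ 0.6 -0.1 -0.9]
0.074 [0.5583 0.0112 0.0764] [-3.6  0.  20.6]
t 11.43 tcp [0.5583 0.0112 0.0764] w 0.0111 gf 41.0 F [-3.570e+00  1.000e-02  2.065e+01]
```

Run:
```python
from meas import *
ctrl.movel([.5573,.0112,.0762],max_speed=.05); st()
ctrl.ungrasp(); ctrl.pause(.1); st()
ctrl.movel([.5573,.0112,.16],max_speed=.15)
ctrl.movep([.519,-.2347,.15],q(.315+np.pi/2-np.pi)); st()
for c in ("scene","top"):
    img,d,W=cloud(c)
    print(c,"burr",fit_rev(W,[.557,.011],.03,BURR[2:],.022,.046,.1))
    if c=="scene": cv2.imwrite("pics/p.png",cv2.resize(img[140:300,180:450],None,fx=2.8,fy=2.8,interpolation=cv2.INTER_CUBIC))
```

```text
t 11.68 tcp [0.5579 0.0112 0.0767] w 0.0112 gf 39.7 F [ 1.52 -0.12  5.14]
t 12.48 tcp [0.5573 0.0112 0.0762] w 0.0853 gf 0.0 F [-1.31 -0.18 -0.31]
t 14.18 tcp [ 0.5195 -0.2328  0.1493] w 0.085 gf 0.0 F [ 0.05  0.88 -0.51]
scene burr (array([ 0.55569192,  0.01173958, -0.00071417]), 137, np.float64(0.0007696462411903614))
top burr (array([0.55713395, 0.01092954, 0.0008915 ]), 129, np.float64(0.0009269388427367351))
```

View pics/p.png

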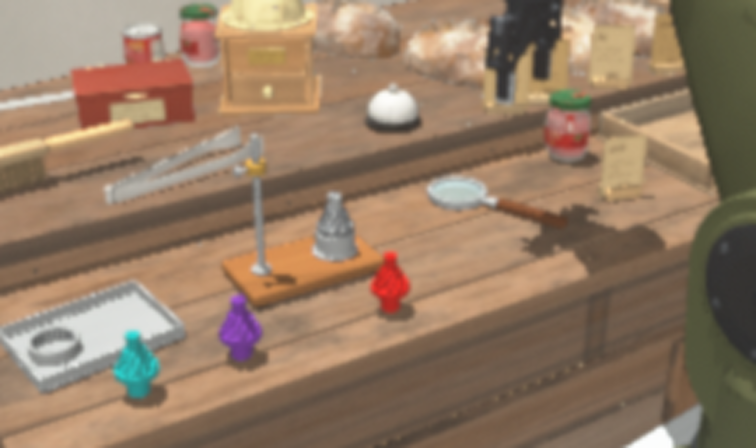

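The burr stands home and upright in the boss, at crop (335,228), and the loupe is untouched. Next is the loupe grasp.

Run:
```python
from meas import *
a=.315; L=np.array([.6,-.2085]); g=L-.083*np.array([np.cos(a),np.sin(a)])
Q=q(a+np.pi/2-np.pi)
ctrl.movep([*g,.10],Q); ctrl.movel([*g,.0045],max_speed=.08); st()
ctrl.close_gripper(80); st()
ctrl.movel([*g,.06],max_speed=.08); ctrl.movel([*g,.18],max_speed=.12); ctrl.pause(.2); st()
img,d,W=cloud("scene"); cv2.imwrite("pics/l.png",cv2.resize(img[130:290,230:450],None,fx=3,fy=3,interpolation=cv2.INTER_CUBIC))
for c in ("top","scene"):
    if c=="top": img,d,W=cloud(c)
    np.savez(c+"2.npz",img=img,W=W)
    m=(abs(W[...,0]-.6)<.08)&(abs(W[...,1]+.21)<.08)&(W[...,2]>.12)&(W[...,2]<.24)
    print(c,m.sum(),np.percentile(W[m],[2,50,98],axis=0).round(4).tolist() if m.any() else '')
    for r in models.masks_of(c,"loupe")[:2]: print(r["p"],r["point"],r["mask"].sum(),fit_loupe(c,r["mask"],.187,[.6,-.21,.315]))
```

```text
t 15.93 tcp [ 0.5214 -0.2344  0.005 ] w 0.0854 gf 0.0 F [0.29 0.08 0.08]
t 16.58 tcp [ 0.5212 -0.2343  0.0049] w 0.0136 gf 78.8 F [-0.82  1.09  5.5 ]
t 18.77 tcp [ 0.5208 -0.2341  0.1793] w 0.0134 gf 78.2 F [ 0.44  0.45 -1.41]
top 528 [[0.5633, -0.2395, 0.1789], [0.5992, -0.2075, 0.1836], [0.6335, -0.1729, 0.1886]]
0.56 [382.5, 160.9] 555 (array([ 0.59979976, -0.206283  ,  0.32557046]), np.float64(0.0007577814929807941))
scene 528 [[0.5633, -0.2395, 0.1789], [0.5992, -0.2075, 0.1836], [0.6335, -0.1729, 0.1886]]
0.57 [349.4, 164.0] 338 (array([ 0.587052  , -0.19753026,  0.0473081 ]), np.float64(0.006190977086450951))
```

View pics/l.png

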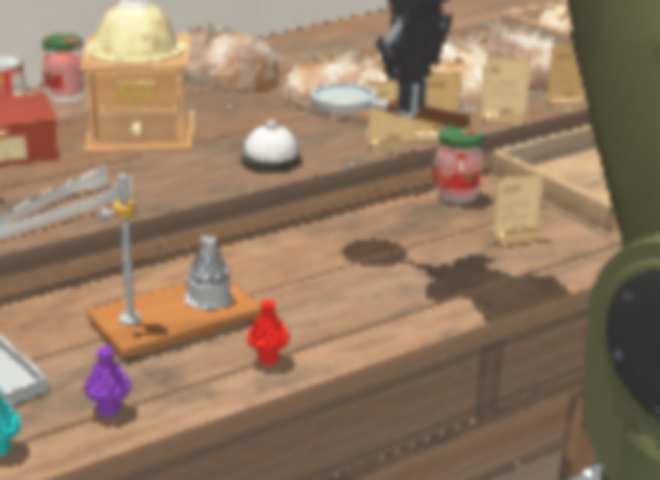

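The loupe is held about level at crop (343,97), clear of everything, with the burr still in place. I'll move it over the stand at a safe height and measure tilt and offset there.

```bash
cat > lens.py <<'E'
from meas import *
def look(c0,zexp):
    out={}
    for c in ("top","scene"):
        img,d,W=cloud(c)
        m=(np.hypot(W[...,0]-c0[0],W[...,1]-c0[1])<.05)&(abs(W[...,2]-zexp)<.03)
        P=W[m]; keep=np.ones(len(P),bool)
        for _ in range(4):
            A=np.c_[P[:,:2]-c0,np.ones(len(P))]; s=np.linalg.lstsq(A[keep],P[keep,2],rcond=None)[0]; r=P[:,2]-A@s; keep=abs(r)<.004
        rr=models.masks_of(c,"loupe")[:1]
        print(c,len(P),keep.sum(),"slopes",s[:2].round(3),"z",s[2].round(4),"mode",np.percentile(P[:,2],[5,25,50,75,95]).round(4))
        for r in rr:
            print("  fit",round(r["p"],2),r["mask"].sum(),fit_loupe(c,r["mask"],zexp,[*c0,.33]))
        # circle fit of lens points
        h=P[keep][:,:2].astype(np.float32)
        print("  circle",cv2.minEnclosingCircle(h))
        print("  box mid",((np.percentile(h,1,axis=0)+np.percentile(h,99,axis=0))/2).round(4))
    return
E
python3 - <<'E'
from lens import *
B=np.array([.557,.011]); off=np.array([.079,.0278])
t=B-off
Q=q(.315-np.pi/2)
ctrl.movel([*(np.array([.5208,-.2341])),.21],max_speed=.1)
ctrl.movel([*t,.21],max_speed=.12); ctrl.movel([*t,.18],max_speed=.08); ctrl.pause(.4); st()
look(B,.181)
img=vision.grab_frame("scene")[0]; cv2.imwrite("pics/o.png",cv2.resize(img[130:280,200:380],None,fx=4,fy=4,interpolation=cv2.INTER_CUBIC))
E
```

```text
t 22.34 tcp [ 0.4781 -0.0167  0.1802] w 0.0139 gf 78.2 F [ 0.51 -0.13 -0.73]Traceback (most recent call last):
  File "<stdin>", line 7, in <module>
  File "lens.py", line 11, in look
    print(c,len(P),keep.sum(),"slopes",s[:2].round(3),"z",s[2].round(4),"mode",np.percentile(P[:,2],[5,25,50,75,95]).round(4))
                                                                               ~~~~~~~~~~~~~^^^^^^^^^^^^^^^^^^^^^^^^
    return _quantile_unchecked(
        a, q, axis, out, overwrite_input, method, keepdims, weights)
    return _ureduce(a,
                    func=_quantile_ureduce_func,
    ...<5 lines>...
                    overwrite_input=overwrite_input,
                    method=method)
    r = func(a, **kwargs)
    result = _quantile(arr,
                       quantiles=q,
    ...<2 lines>...
                       out=out,
                       weights=wgt)
    slices_having_nans = np.isnan(arr[-1, ...])
                                  ~~~^^^^^^^^^
IndexError: index -1 is out of bounds for axis 0 with size 0
```

```bash
sed -i 's/("top","scene")/cams/; s/def look(c0,zexp)/def look(c0,zexp,cams=("scene",))/' lens.py
python3 - <<'E'
from lens import *
W=np.load("top2.npz")["W"]; c0=np.array([.5998,-.2063])
m=(np.hypot(W[...,0]-c0[0],W[...,1]-c0[1])<.036)&(abs(W[...,2]-.184)<.015); P=W[m]
A=np.c_[P[:,:2]-c0,np.ones(len(P))]; s=np.linalg.lstsq(A,P[:,2],rcond=None)[0]; print("top2 tilt",s.round(4),len(P),np.std(P[:,2]-A@s))
img=vision.grab_frame("scene")[0]; cv2.imwrite("pics/o.png",cv2.resize(img[130:280,200:380],None,fx=4,fy=4,interpolation=cv2.INTER_CUBIC))
look(np.array([.557,.011]),.183)
E
```

```text
top2 tilt [-0.0007 -0.0066  0.1836] 493 0.0024966729639605977
scene 271 231 slopes [ 0.017 -0.002] z 0.1836 mode [0.1762 0.1816 0.1833 0.1845 0.1866]
  fit 0.95 355 (array([0.54794772, 0.01569766, 0.35059958]), np.float64(0.00523799929251384))
  circle ((0.5503125786781311, 0.006971857510507107), 0.04252038896083832)
  box mid [0.5521 0.0112]
```

View pics/o.png

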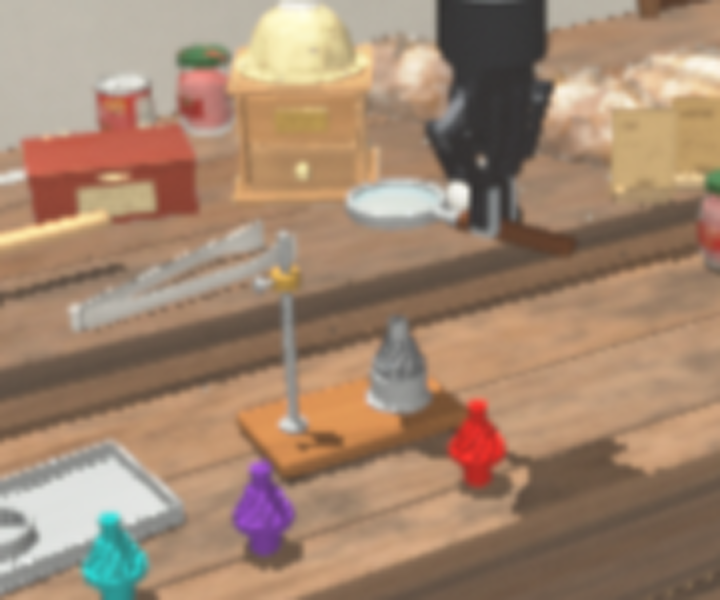

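The lens is level and over the burr, which sits at crop (398,365). The lens is at (400,203) and the collar at (285,277). I'll lower to the focal height and compare the lens with the collar there.

Run:
```python
from lens import *
ctrl.movel([.478,-.0168,.1394],max_speed=.06); ctrl.pause(.5); st()
look(np.array([.557,.011]),.1425)
img,d,W=cloud("scene"); cv2.imwrite("pics/f.png",cv2.resize(img[150:270,220:370],None,fx=5,fy=5,interpolation=cv2.INTER_CUBIC))
hsv=cv2.cvtColor(img,cv2.COLOR_BGR2HSV)
y=(np.hypot(W[...,0]-.565,W[...,1]-.1)<.02)&(W[...,2]>.1)&(hsv[...,1]>90); print("collar z",np.percentile(W[y][:,2],[0,10,50,90,100]).round(4))
print("burr",fit_rev(W,[.557,.011],.03,BURR[2:],.022,.046,.1))
m=(np.hypot(W[...,0]-.557,W[...,1]-.011)<.05)&(W[...,2]>.12)&(W[...,2]<.17); print("lens z",np.percentile(W[m][:,2],[1,5,50,95,99]).round(4))
```

```text
t 23.92 tcp [ 0.478  -0.0168  0.1395] w 0.0134 gf 78.2 F [ 0.52 -0.35 -1.  ]
scene 276 247 slopes [ 0.002 -0.005] z 0.1431 mode [0.1366 0.1413 0.1429 0.1442 0.1457]
  fit 0.59 316 (array([0.54961545, 0.01156993, 0.19608946]), np.float64(0.0026410462114402344))
  circle ((0.5501481294631958, 0.009657992981374264), 0.042694687843322754)
  box mid [0.551  0.0117]
collar z [0.1342 0.1372 0.1441 0.1467 0.1479]
burr (array([ 0.5558472 ,  0.01143515, -0.00057824]), 135, np.float64(0.0010642449604796533))
lens z [0.1343 0.1361 0.1427 0.1459 0.1468]
```

View pics/f.png

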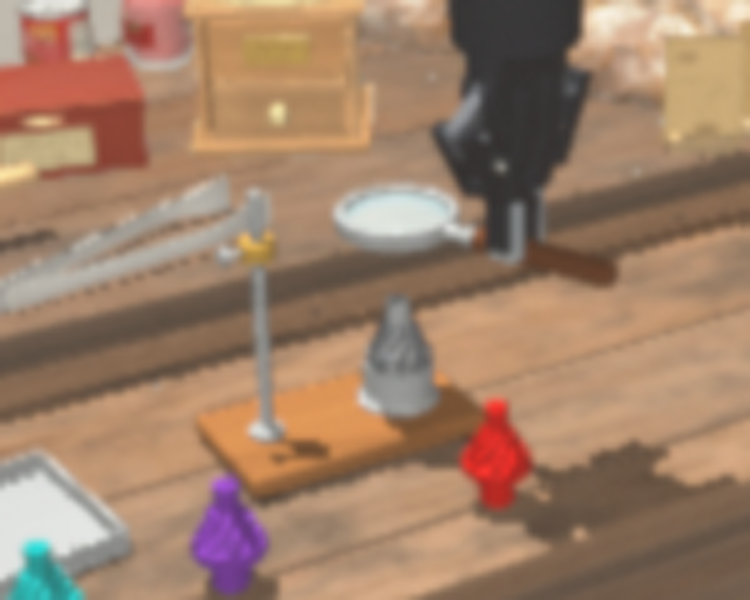

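The rim spans z 0.134–0.147 and the collar 0.134–0.148, so the heights match. The lens at crop (396,217) is over the burr at (399,355), level and clear of everything. Handing in.

```bash
python3 -c "
from h import *
st(); print(ticket.close_job())"
```

```text
t 24.07 tcp [ 0.478  -0.0168  0.1394] w 0.0137 gf 78.2 F [-0.69  0.02 -0.82]
the job is handed in; nothing more can be done
None
```

I've handed the job in at 24 s: by my camera checks the burr is fully home and upright in the socket, and the loupe is held still and level over it at the collar's height, touching nothing; no verdict came back.

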